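Seat the stay post and hold the chest lid open at 60 degrees

ROBOT

A 6-joint arm with a two-finger parallel gripper is mounted at the origin on a cart in front of the work surface, level with it; the furniture and walls round the work are solid. World frame = base frame: x ahead of the robot, y to its left, z up, the work surface at z = 0. Lengths are in mm, angles in rad, forces in N, time in s.
With the tool pointing down it reaches from about 275 to 850 mm from the base axis. Payload 19 kg.
Tool frame: the origin (TCP) lies midway between the tips of the shut fingers; the grasp point (between the pads) lies 19 mm behind it; z points along the fingers, y is the line along which they close (so a half turn about z gives the same grasp; the last joint's range is limited). The gripper opens to 85 mm and grips with 20 to 120 N. Pads are 22 mm wide; open, the fingers measure 114 mm over their backs; the gripper's body (76 mm by 85 mm) begins 54 mm behind the grasp point. The pads swing forward as they close: fully open they stand 13 mm farther back than shut.
Start: joints at [1.038, 0.15, 1.437, -0, 1.554, -0.134], TCP at [223.281, 529.845, 231.267] pointing down, gripper open.
Joint ranges: [-2.8, 2.8], [-0.68, 2.1], [0.12, 2.68], [-1.39, 4.53], [0.16, 2.79], [-2.81, 2.81]. Speed limits (rad/s): [1.89, 1.89, 2.22, 3.01, 3.01, 3.01].

INTERFACE

Orientations are given as a unit quaternion [w, x, y, z].
In Python, from cell import manip, camera, camera_model, spot_in gives the robot as it stands.
- The arm moves only by the shell command python3 -m inch 'ROWS' [FORCE]. ROWS is JSON, a list of rows, each an object with "travel": the shift along the tool's x, y, z in cm, a list of three; "delta_rot": the turn, a rotation vector about the tool's x, y, z in degrees, a list of three; "jaw": the finger opening in cm, from 0 to 8.54. In form: [{"travel": [tx, ty, tz], "delta_rot": [rx, ry, rz], "jaw": jaw}, ...]. A call has exactly 5 rows; each row shifts and turns the commanded pose from where the row before left it, along the tool's axes as they then stand; what a row does not reach is not made up. A row lasts 1/10 s, in which the tool goes at most 50 mm and 8.59 degrees, less where a joint would pass 70% of its speed; a pose out of reach is approached as far as the arm can. A call is refused whole if a number of a shift passes 5 or a number of a turn 8.59, either way. A call with a gripper value outside its range is refused whole. The fingers move at their own pace and stop on an object; FORCE is the grip in N (left out, the last holds). Time passes only in rows, so rows that do not move let the fingers close, or fill a call up. It gives the time, the measured TCP pose, the force, the opening and the grip force at its end, in the units of the state.
- manip.read_state(): the state, without advancing time (a new reading comes with each control period).
- camera(name): name is "scene" or "top" or "wrist"; returns the picture (384x512x3 uint8, blue, green, red); there is no depth.
- camera_model(name): a dict with "intrinsics" (3x3 intrinsics, pixels), "pose" (4x4, takes a point from camera to world coordinates); the wrist camera has in their place "tool_from_camera" (4x4, takes a point from camera to tool coordinates, whose origin is the TCP and whose axes are the flange's). Camera axes: x right, y down, z forward; pixel columns grow to the right and rows downward; lengths in mm; the calibration is good to about 2 mm. A picture is of the moment at which its call begins: read the wrist's pose just before it. camera_model takes no time and is no camera call.
- manip.finish_job(): hands the job in; it is judged then, once.
Trained networks look in the newest picture that a camera, given by its name, has taken for a name from the list of things; names that differ only in an ending like _2 or _b are one class to them, and where a whole thing is asked for, a point or a joint stands for the part that bears it (a point fixed in the world has none). Each returns a list of dicts, best first, with "conf" (0 to 1); they miss things now and then, are a little off and sometimes report something else, mostly with a low value. They report only what shows in the picture. A call takes as long as a camera call.
- spot_in(camera, query): "point" ([column, row] in pixels, amid what is visible of it).
The state is a dict: "t": time; "joint_pos": joint angles; "dq": joint speeds; "joint_torque": joint torques, N m; "tcp_pos": TCP position; "eef_rot": TCP orientation; "ft_force": force on the tool from outside, world axes, zero at the start; "wrist_torque": the same for the moment, N m; "gripper_width": finger opening in mm; "grasp_force": force on a finger pad.
Only numpy, scipy, OpenCV 4.12 (cv2) and the standard library are available. Lean on these libraries where they do the work, as an engineer would, in place of code of your own. Each camera call takes 0.05 s, during which the arm holds its last target. There are 200 camera calls.

TASK

The chest is ready to have its lid stay fitted. First stand the one of the three upright wooden posts that properly fits the open shoe on the chest's right side (one of the others is too thick, the other too loose) fully down in the shoe and let go of it; leave the other two posts where they stand. Then raise the chest's lid, which has a bar handle at its front, to 60 degrees from closed and finish while holding it steady there with the gripper's fingers, without letting go.

Things in the scene. Friction and masses are not known exactly. Their poses are not given: they have to be found in the camera images.
- chest: light wooden chest fixed to the table, 170 mm deep (x), 240 wide (y), 85 high, plus a 12 mm lid (lid top 97 mm above the table). Origin: centre of its underside, on the table; x points from its front (handle) to its hinged back, y to its left, z up. Turned at most 15 degrees from the robot's axes. On its right side (-y), near the back, it carries the shoe.
- shoe (a point): centre of the floor of the open-topped wooden shoe on the chest's right side, 6 mm above the table, at x +30, y -156.5 mm in the chest's frame (same axes). Pocket 32 mm along x, 49 mm along y, 20 mm deep (rim 26 mm above the table); outer walls 10 mm thick; the chest's side stands 12 mm beyond the pocket's edge.
- lid (a joint): lid angle, rad: 0 closed, growing as its front edge rises; 60 degrees is 1.047; stop at 1.9. The hinge axis runs along chest y at the back, at x +85, z +91 mm in the chest's frame. The lid (about 0.35 kg) has no stay and falls shut when let go below about 90 degrees.
- lid_bar (a point): middle of the lid's steel bar handle: round bar 12 mm thick, 120 mm long, parallel to the hinge axis and 215 mm from it, in the lid's plane, 45 mm in front of the lid's front edge, on an arm at each end; 91 mm above the table when closed. The point turns with the lid; its y runs along the bar. A gripper pointing down can pinch it and carry it round, the bar turning between the pads.
- post_thin: plain wooden post standing upright on the table, 20 mm thick (its x), 45 mm wide (its y), 90 mm tall, about 55 g; too loose for the shoe. Origin: centre of its underside.
- post_medium: plain wooden post standing upright on the table, 28 mm thick (its x), 45 mm wide (its y), 90 mm tall, about 80 g; the one that fits the shoe, its thickness along the chest's x. Origin: centre of its underside.
- post_thick: plain wooden post standing upright on the table, 36 mm thick (its x), 45 mm wide (its y), 90 mm tall, about 100 g; too thick for the shoe. Origin: centre of its underside.

How it is judged:
By the outcome, as a careful person would: the job done as asked, in the order asked, and still so for the second after the job is handed in, while the arm keeps its last pose, push and grip.
It also fails if it takes over 67 s, if anything falls off the work surface, if the arm or the gripper's body presses on something with over 40 N, if the wrist force passes 120 N, or if a joint passes its speed limit or range.

## Working session

There is one attempt and no reset: what is moved stays moved. The work goes in short steps, Python scripts to look and compute and a shell command to move; the robot and the scene stay as the last step left them, time stands still between calls to the robot, and variables do not carry over. Pictures are saved under pics/ and viewed, at most 13 in all, crops included, and the job is handed in when it is done.

```bash
ls; mkdir -p pics; cat > h.py <<'E'
import numpy as np, cv2
from cell import manip, camera, camera_model, spot_in
from scipy.spatial.transform import Rotation as R
def tcp(s=None):
    s=s or manip.read_state(); T=np.eye(4); q=s["eef_rot"]
    T[:3,:3]=R.from_quat([q[1],q[2],q[3],q[0]]).as_matrix(); T[:3,3]=s["tcp_pos"]; return T
def cam(name,T=None):
    m=camera_model(name); K=np.array(m["intrinsics"])
    P=np.array(m["pose"]) if "pose" in m else (tcp() if T is None else T)@np.array(m["tool_from_camera"])
    return K,P
def onplane(px,z,K,P):
    d=P[:3,:3]@np.linalg.solve(K,[px[0],px[1],1]); o=P[:3,3]; return o+d*(z-o[2])/d[2]
def proj(p,K,P):
    q=P[:3,:3].T@(np.array(p,float)-P[:3,3]); q=K@q; return q[:2]/q[2]
E
python3 - <<'E'
from h import *
print(tcp().round(3))
for n in ["scene","top"]:
    im=camera(n); cv2.imwrite(f"pics/{n}0.png",im); K,P=cam(n); print(n,P.round(2).tolist(),K.tolist())
    for q,z in [("chest",90),("shoe",20),("lid_bar",91),("post_thin",50),("post_medium",50),("post_thick",50)]:
        for r in spot_in(n,q)[:3]: print(n,q,r["conf"],np.round(r["point"],1),onplane(r["point"],z,K,P).round(0))
E
```

```text
pics
[[-9.22000e-01  3.88000e-01 -1.00000e-03  2.23193e+02]
 [ 3.88000e-01  9.22000e-01 -1.00000e-03  5.29646e+02]
 [ 0.00000e+00 -1.00000e-03 -1.00000e+00  2.30694e+02]
 [ 0.00000e+00  0.00000e+00  0.00000e+00  1.00000e+00]]
scene [[-0.72, -0.53, 0.46, 125.35], [-0.7, 0.53, -0.48, 348.03], [0.01, -0.66, -0.75, 808.41], [0.0, 0.0, 0.0, 1.0]] [[379.71726865210167, 0.0, 263.29892491788183], [0.0, 379.71726865210167, 193.71260070917862], [0.0, 0.0, 1.0]]
scene chest 0.6 [182.3 255. ] [565. 144.  90.]
scene chest 0.26 [176.7 247.1] [590. 140.  90.]
scene shoe 0.67 [180. 253.] [616. 125.  20.]
scene lid_bar 0.68 [177.1 248.2] [587. 142.  91.]
scene post_thin 0.86 [343.3 188.2] [ 449. -303.   50.]
scene post_medium 0.93 [314.8 212.4] [ 450. -183.   50.]
scene post_thick 0.93 [368.2 163. ] [ 456. -433.   50.]
scene post_thick 0.45 [314.6 215.6] [ 444. -175.   50.]
top [[0.03, -0.98, 0.22, 295.21], [-1.0, -0.03, 0.0, -81.71], [0.0, -0.22, -0.98, 1345.55], [0.0, 0.0, 0.0, 1.0]] [[443.82360028899296, 0.0, 257.93964562684386], [0.0, 443.82360028899296, 194.3780962123953], [0.0, 0.0, 1.0]]
top chest 0.89 [184.9 187.3] [588. 133.  90.]
top shoe 0.65 [190.  188.9] [600. 129.  20.]
top lid_bar 0.65 [184.6 187.4] [588. 134.  91.]
top post_thin 0.59 [327.2 242.7] [ 443. -286.   50.]
top post_medium 0.7 [288.  239.6] [ 449. -171.   50.]
top post_thick 0.78 [372.2 243.8] [ 444. -417.   50.]
```

```bash
python3 -c "
import cv2
a=cv2.imread('pics/top0.png')[120:290,110:410]; cv2.imwrite('pics/topc.png',cv2.resize(a,None,fx=2.6,fy=2.6,interpolation=cv2.INTER_CUBIC))
b=cv2.imread('pics/scene0.png')[110:350,80:400]; cv2.imwrite('pics/scenec.png',cv2.resize(b,None,fx=2.5,fy=2.5,interpolation=cv2.INTER_CUBIC))"
```

```text
(no output)
```

View pics/topc.png

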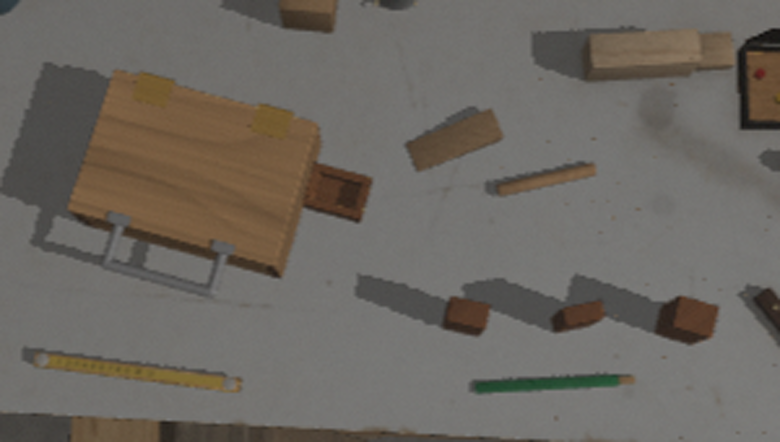

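View pics/scenec.png

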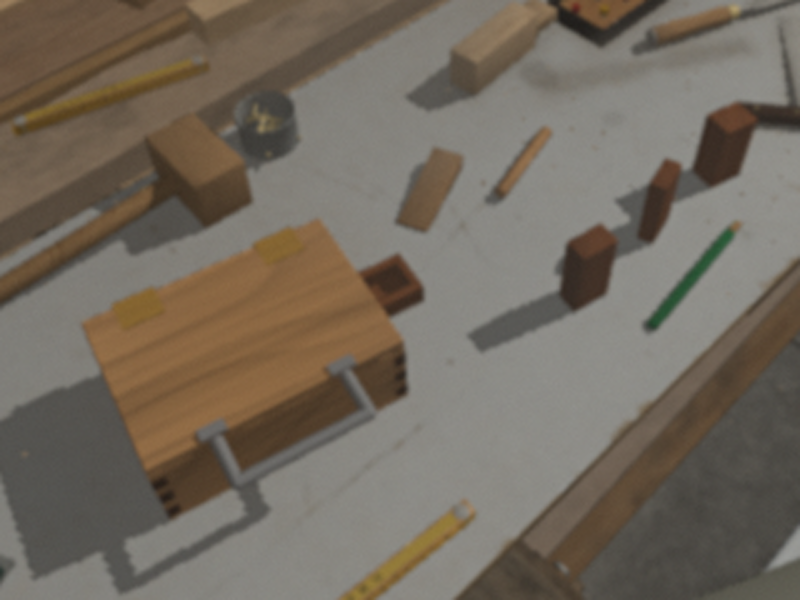

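The top crop shows the lid corners at about (118,72), (320,123), (280,270) and (72,210), with the shoe at (338,192). The posts are at (467,315), (579,316) and (688,319): medium, thin, thick. I'll fit the chest pose from the lid corners in both views.

```bash
python3 - <<'E'
from h import *
from scipy.optimize import least_squares
C=[(85,120,97),(85,-120,97),(-85,-120,97),(-85,120,97),(-130,60,91),(-130,-60,91)]
t=np.array([(118,72),(320,123),(280,268),(72,209),(105,262),(212,291)])/2.6+[110,120]
s=np.array([(85,323),(320,220),(403,340),(148,465),(240,480),(370,412)])/2.5+[80,110]
def W(v,p): c,n=np.cos(v[2]),np.sin(v[2]); return [v[0]+c*p[0]-n*p[1],v[1]+n*p[0]+c*p[1],p[2]]
ct,cs=cam("top"),cam("scene")
f=lambda v:np.concatenate([np.array([proj(W(v,p),*k) for p in C])-o for k,o in [(ct,t),(cs,s)]]).ravel()
r=least_squares(f,[590,130,-.2],x_scale=[10,10,.1]); v=r.x
print(v,np.degrees(v[2])); print(f(v).reshape(-1,2).round(1))
print("shoe",W(v,(30,-156.5,6)),"bar",W(v,(-130,0,91)))
k=ct
for x in [(467,315),(579,316),(688,319)]: print(onplane(np.array(x)/2.6+[110,120],45,*k).round(0))
m=camera_model("wrist");print(np.array(m["tool_from_camera"]).round(3).tolist(),m["intrinsics"])
E
```

```text
[ 5.96760431e+02  1.32127031e+02 -2.44340822e-01] -13.999697870594646
[[-0.4 -1.4]
 [ 0.   0.1]
 [-1.3 -0.1]
 [-1.5  0.3]
 [ 1.2  0.8]
 [ 0.2  0.9]
 [-1.1 -1.5]
 [ 0.7 -1.8]
 [ 1.4 -0.7]
 [-0.6  1.5]
 [-0.2  0.1]
 [ 0.6 -0.4]]
shoe [np.float64(588.0093648087072), np.float64(-26.981952993688225), 6] bar [np.float64(470.62182042192273), np.float64(163.57621246463242), 91]
[ 445. -176.   45.]
[ 448. -302.   45.]
[ 448. -425.   45.]
[[0.001, -0.945, -0.328, 84.799], [1.0, 0.001, 0.001, -0.152], [-0.001, -0.328, 0.945, -143.043], [0.0, 0.0, 0.0, 1.0]] [[303.80345866   0.         255.80937703]
 [  0.         303.80345866 189.81195962]
 [  0.           0.           1.        ]]
```

```bash

python3 -m inch '[{"travel":[0,0,0],"delta_rot":[0,0,8.12],"jaw":8.5},{"travel":[0,0,0],"delta_rot":[0,0,8.12],"jaw":8.5},{"travel":[0,0,0],"delta_rot":[0,0,8.12],"jaw":8.5},{"travel":[0,0,0],"delta_rot":[0,0,8.12],"jaw":8.5},{"travel":[0,0,0],"delta_rot":[0,0,8.12],"jaw":8.5}]'
python3 -m inch '[{"travel":[0,0,0],"delta_rot":[0,0,8.12],"jaw":8.5},{"travel":[0,0,0],"delta_rot":[0,0,8.12],"jaw":8.5},{"travel":[0,0,0],"delta_rot":[0,0,8.12],"jaw":8.5},{"travel":[0,0,0],"delta_rot":[0,0,8.12],"jaw":8.5},{"travel":[0,0,0],"delta_rot":[0,0,8.12],"jaw":8.5}]'
python3 -m inch '[{"travel":[-3.15,1.93,0],"delta_rot":[0,0,0],"jaw":8.5},{"travel":[-3.15,1.93,0],"delta_rot":[0,0,0],"jaw":8.5},{"travel":[-3.15,1.93,0],"delta_rot":[0,0,0],"jaw":8.5},{"travel":[-3.15,1.93,0],"delta_rot":[0,0,0],"jaw":8.5},{"travel":[-3.15,1.93,0],"delta_rot":[0,0,0],"jaw":8.5}]'
```

```text
t: 1.2
tcp_pos: [223.3, 529.8, 231.3]
eef_rot: [-0.0, 0.528, 0.849, -0.0]
ft_force: [-0.4, 0.1, -0.7]
gripper_width: 85.1
grasp_force: 0.0
t: 1.7
tcp_pos: [223.3, 529.8, 231.3]
eef_rot: [0.0, 0.79, 0.613, -0.0]
ft_force: [-0.4, 0.1, -0.2]
gripper_width: 85.1
grasp_force: 0.0
t: 2.2
tcp_pos: [278.8, 352.3, 231.3]
eef_rot: [0.0, 0.788, 0.615, 0.0]
ft_force: [0.5, 0.3, 0.7]
gripper_width: 85.4
grasp_force: 0.0
```

```bash

python3 -m inch '[{"travel":[-3.15,1.93,0],"delta_rot":[0,0,0],"jaw":8.5},{"travel":[-3.15,1.93,0],"delta_rot":[0,0,0],"jaw":8.5},{"travel":[-3.15,1.93,0],"delta_rot":[0,0,0],"jaw":8.5},{"travel":[-3.15,1.93,0],"delta_rot":[0,0,0],"jaw":8.5},{"travel":[-3.15,1.93,0],"delta_rot":[0,0,0],"jaw":8.5}]'
python3 -m inch '[{"travel":[-3.15,1.93,0],"delta_rot":[0,0,0],"jaw":8.5},{"travel":[-3.15,1.93,0],"delta_rot":[0,0,0],"jaw":8.5},{"travel":[-3.15,1.93,0],"delta_rot":[0,0,0],"jaw":8.5},{"travel":[-3.15,1.93,0],"delta_rot":[0,0,0],"jaw":8.5},{"travel":[-3.15,1.93,0],"delta_rot":[0,0,0],"jaw":8.5}]'
python3 -m inch '[{"travel":[-3.15,1.93,0],"delta_rot":[0,0,0],"jaw":8.5},{"travel":[-3.15,1.93,0],"delta_rot":[0,0,0],"jaw":8.5},{"travel":[-3.15,1.93,0],"delta_rot":[0,0,0],"jaw":8.5},{"travel":[-3.15,1.93,0],"delta_rot":[0,0,0],"jaw":8.5},{"travel":[-3.15,1.93,0],"delta_rot":[0,0,0],"jaw":8.5}]'
python3 - <<'E'
from h import *
T=tcp(); im=camera("wrist"); cv2.imwrite("pics/w1.png",im); np.save("w1.npy",T); K,P=cam("wrist",T); print(T.round(3).tolist())
for q in ["post_medium","post_thin","post_thick"]:
    for r in spot_in("wrist",q)[:3]: print(q,r["conf"],np.round(r["point"],1),onplane(r["point"],60,K,P).round(0))
E
```

```text
t: 2.7
tcp_pos: [334.1, 176.0, 231.5]
eef_rot: [0.0, 0.788, 0.615, 0.0]
ft_force: [1.5, 0.4, -0.3]
gripper_width: 85.2
grasp_force: 0.0
t: 3.2
tcp_pos: [389.6, -0.4, 231.6]
eef_rot: [0.0, 0.788, 0.615, 0.0]
ft_force: [0.9, 1.7, -0.6]
gripper_width: 85.3
grasp_force: 0.0
t: 3.7
tcp_pos: [445.0, -176.6, 231.4]
eef_rot: [0.0, 0.788, 0.615, 0.0]
ft_force: [0.4, -0.2, -0.2]
gripper_width: 85.3
grasp_force: 0.0
[[0.243, 0.97, 0.0, 444.987], [0.97, -0.243, -0.0, -176.647], [-0.0, 0.0, -1.0, 231.41], [0.0, 0.0, 0.0, 1.0]]
post_medium 0.68 [252.8 165.8] [ 443. -173.   60.]
post_thin 0.69 [280.9 259.4] [ 447. -293.   60.]
post_thick 0.58 [301.9 328.3] [ 451. -400.   60.]
```

View pics/w1.png

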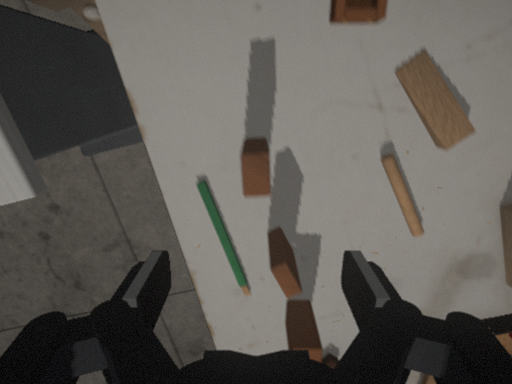

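The wrist view shows the medium post's top face at about (241..271, 153..195), thin at (284,262) and thick at (303,325), with the shoe at (358,10) at the top edge. I'll measure the medium post's top face precisely in its own plane.

```bash
cat >> h.py <<'E'
def rect(im,z,c,half,K,P,ax=(1,0),s=2):
    """image of plane z, centred c, columns along ax (world xy), rows along -perp; s px/mm"""
    a=np.array(ax)/np.hypot(*ax); b=np.array([-a[1],a[0]]); n=int(2*half*s)
    src=[];dst=[(0,0),(n,0),(n,n),(0,n)]
    for u,v in dst:
        p=np.array(c)+a*(u/s-half)-b*(v/s-half); src.append(proj([*p,z],K,P))
    return cv2.warpPerspective(im,cv2.getPerspectiveTransform(np.float32(src),np.float32(dst)),(n,n),flags=cv2.INTER_CUBIC)
E
python3 - <<'E'
from h import *
im=cv2.imread("pics/w1.png"); T=np.load("w1.npy"); K,P=cam("wrist",T)
c=(445,-176); r=rect(im,90,c,60,K,P,s=4)
hsv=cv2.cvtColor(r,cv2.COLOR_BGR2HSV)
m=((hsv[...,1]>90)&(hsv[...,2]>70)).astype(np.uint8)*255
m=cv2.morphologyEx(m,cv2.MORPH_OPEN,np.ones((9,9)))
o=np.hstack([r[:,:400],cv2.cvtColor(m,cv2.COLOR_GRAY2BGR)[:,:400]])
for k in cv2.findContours(m,cv2.RETR_EXTERNAL,cv2.CHAIN_APPROX_NONE)[0]:
    if cv2.contourArea(k)>3000:
        R_=cv2.minAreaRect(k);print(c[0]+R_[0][0]/4-60,c[1]-R_[0][1]/4+60,np.array(R_[1])/4,R_[2])
        cv2.drawContours(o,[cv2.boxPoints(R_).astype(int)],0,(0,255,0),1)
cv2.imwrite("pics/r1.png",o)
E
```

```text
393.32446002960205 -203.12547302246094 [66.03269196  7.94656563] 85.3734359741211
445.27294540405273 -174.50059127807617 [25.75241089 42.3891983 ] 10.451634407043457
```

View pics/r1.png

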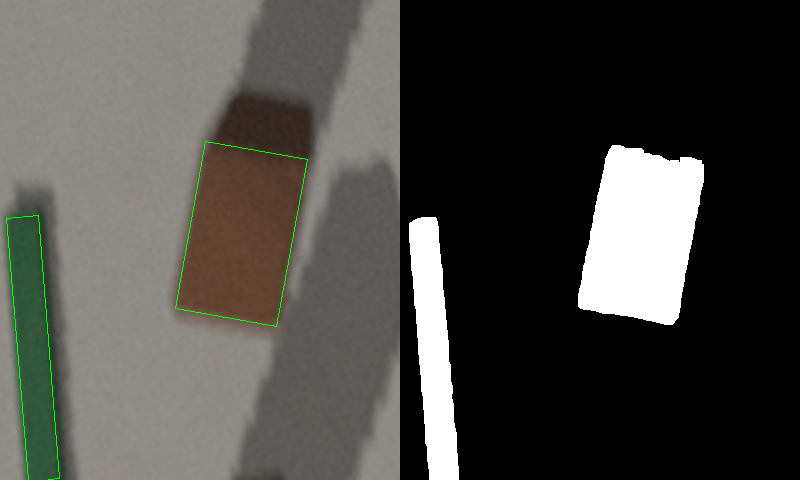

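The post's top face is at (445.3, -175), with its x axis at -10.5 deg. Turning the tool -3.5 deg, descending and gripping.

```bash

python3 -m inch '[{"travel":[0.14,0,0],"delta_rot":[0,0,-3.5],"jaw":8.5},{"travel":[0,0,4.5],"delta_rot":[0,0,0],"jaw":8.5},{"travel":[0,0,4.5],"delta_rot":[0,0,0],"jaw":8.5},{"travel":[0,0,4.5],"delta_rot":[0,0,0],"jaw":8.5},{"travel":[0,0,3],"delta_rot":[0,0,0],"jaw":8.5}]'
python3 -m inch '[{"travel":[0,0,1.5],"delta_rot":[0,0,0],"jaw":8.5},{"travel":[0,0,0.8],"delta_rot":[0,0,0],"jaw":6},{"travel":[0,0,0],"delta_rot":[0,0,0],"jaw":4},{"travel":[0,0,0],"delta_rot":[0,0,0],"jaw":3.5},{"travel":[0,0,0],"delta_rot":[0,0,0],"jaw":3.2}]' 40
python3 -m inch '[{"travel":[0,0,0],"delta_rot":[0,0,0],"jaw":2.4},{"travel":[0,0,0],"delta_rot":[0,0,0],"jaw":2},{"travel":[0,0,0],"delta_rot":[0,0,0],"jaw":2},{"travel":[0,0,0],"delta_rot":[0,0,0],"jaw":2},{"travel":[0,0,0],"delta_rot":[0,0,0],"jaw":2}]'
```

```text
t: 4.4
tcp_pos: [444.0, -172.0, 63.9]
eef_rot: [-0.001, 0.769, 0.64, -0.0]
ft_force: [-0.0, -0.0, 0.0]
gripper_width: 84.9
grasp_force: 0.0
t: 4.9
tcp_pos: [445.7, -173.8, 44.4]
eef_rot: [0.001, 0.769, 0.639, 0.0]
ft_force: [0.6, -0.7, 0.3]
gripper_width: 32.4
grasp_force: 0.0
t: 5.4
tcp_pos: [445.6, -173.9, 44.3]
eef_rot: [0.001, 0.769, 0.639, 0.0]
ft_force: [-0.0, 1.0, 8.4]
gripper_width: 27.5
grasp_force: 42.9
```

Width 27.5 confirms the medium post. Next I'll lift it and move beside the shoe to look.

```bash

python3 -m inch '[{"travel":[0,0,-1],"delta_rot":[0,0,0],"jaw":2},{"travel":[0,0,-2],"delta_rot":[0,0,0],"jaw":2},{"travel":[0,0,-3],"delta_rot":[0,0,0],"jaw":2},{"travel":[0,0,-2],"delta_rot":[0,0,0],"jaw":2},{"travel":[0,0,-1],"delta_rot":[0,0,3.5],"jaw":2}]'
python3 -m inch '[{"travel":[1.55,2.05,0],"delta_rot":[0,0,0],"jaw":2},{"travel":[1.55,2.05,0],"delta_rot":[0,0,0],"jaw":2},{"travel":[1.55,2.05,0],"delta_rot":[0,0,0],"jaw":2},{"travel":[1.55,2.05,0],"delta_rot":[0,0,0],"jaw":2},{"travel":[1.55,2.05,0],"delta_rot":[0,0,0],"jaw":2}]'
python3 -m inch '[{"travel":[0,0,0],"delta_rot":[0,0,0],"jaw":2},{"travel":[0,0,0],"delta_rot":[0,0,0],"jaw":2},{"travel":[0,0,0],"delta_rot":[0,0,0],"jaw":2},{"travel":[0,0,0],"delta_rot":[0,0,0],"jaw":2},{"travel":[0,0,0],"delta_rot":[0,0,0],"jaw":2}]'
python3 - <<'E'
from h import *
T=tcp(); im=camera("wrist"); cv2.imwrite("pics/w2.png",im); np.save("w2.npy",T); K,P=cam("wrist",T); print(T.round(4).tolist())
cv2.imwrite("pics/scene2.png",camera("scene"))
E
```

```text
t: 5.9
tcp_pos: [445.7, -174.0, 136.1]
eef_rot: [0.001, 0.788, 0.615, 0.0]
ft_force: [0.3, -0.8, -1.1]
gripper_width: 27.4
grasp_force: 41.9
t: 6.4
tcp_pos: [564.3, -122.9, 134.2]
eef_rot: [0.0, 0.788, 0.615, 0.0]
ft_force: [0.6, -0.9, -1.9]
gripper_width: 27.6
grasp_force: 41.9
t: 6.9
tcp_pos: [563.0, -123.7, 133.6]
eef_rot: [0.0, 0.788, 0.615, 0.0]
ft_force: [0.6, 0.6, -1.3]
gripper_width: 27.6
grasp_force: 41.9
[[0.2433, 0.9699, 0.0002, 563.0121], [0.9699, -0.2433, -0.0003, -123.6821], [-0.0002, 0.0003, -1.0, 133.6233], [0.0, 0.0, 0.0, 1.0]]
```

View pics/w2.png

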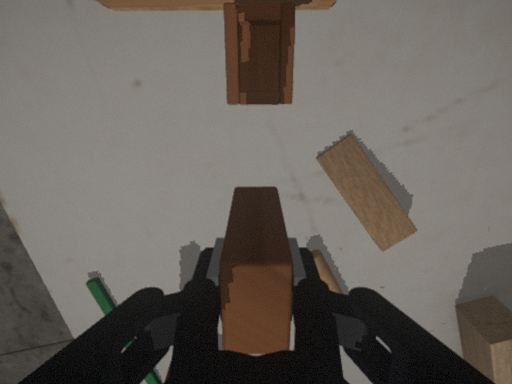

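The wrist view shows the shoe at the top (rim columns about 225–295, outer end at row 104). The held post is upright, with its lower edge at row 187 (columns 236–279). I'll rectify both for alignment.

```bash
python3 - <<'E'
from h import *
im=cv2.imread("pics/w2.png"); T=np.load("w2.npy"); K,P=cam("wrist",T)
ax=(np.cos(np.radians(-14)),np.sin(np.radians(-14)))
a=rect(im,26,(588,-27),50,K,P,ax,s=4)
Pt=np.linalg.inv(T)@P
# post bottom plane: same tool axes; centre at TCP
b=rect(im,89,(563+12,-123.7+10),50,K,P,ax,s=4)
cv2.imwrite("pics/r2.png",np.hstack([a,b]))
E
```

```text
(no output)
```

View pics/r2.png

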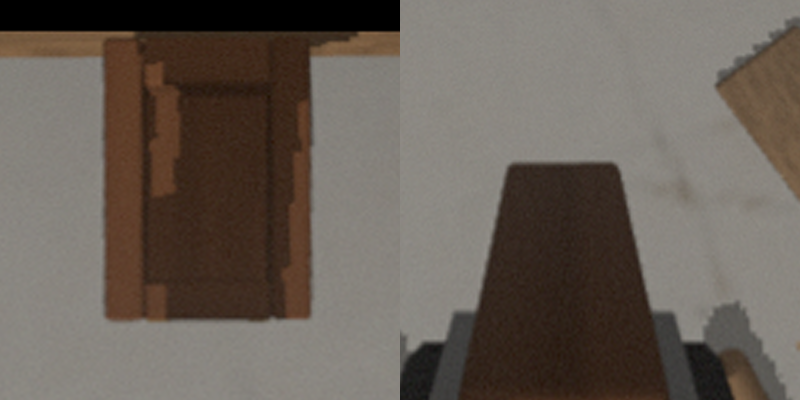

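Relative to the TCP, the shoe centre is at tool (+104.6, +2.6) and the post at about (-0.7, +0.1), so I'll move (10.52, 0.25) cm and then down to just above the rim.

```bash

python3 -m inch '[{"travel":[2,0.05,0],"delta_rot":[0,0,0],"jaw":2},{"travel":[3,0.05,0],"delta_rot":[0,0,0],"jaw":2},{"travel":[3,0.05,0],"delta_rot":[0,0,0],"jaw":2},{"travel":[1.5,0.05,0],"delta_rot":[0,0,0],"jaw":2},{"travel":[1.02,0.05,0],"delta_rot":[0,0,0],"jaw":2}]'
python3 -m inch '[{"travel":[0,0,1],"delta_rot":[0,0,0],"jaw":2},{"travel":[0,0,1.5],"delta_rot":[0,0,0],"jaw":2},{"travel":[0,0,1.5],"delta_rot":[0,0,0],"jaw":2},{"travel":[0,0,1],"delta_rot":[0,0,0],"jaw":2},{"travel":[0,0,0.6],"delta_rot":[0,0,0],"jaw":2}]'
python3 -m inch '[{"travel":[0,0,0],"delta_rot":[0,0,0],"jaw":2},{"travel":[0,0,0],"delta_rot":[0,0,0],"jaw":2},{"travel":[0,0,0],"delta_rot":[0,0,0],"jaw":2},{"travel":[0,0,0],"delta_rot":[0,0,0],"jaw":2},{"travel":[0,0,0],"delta_rot":[0,0,0],"jaw":2}]'
python3 - <<'E'
from h import *
T=tcp(); im=camera("wrist"); np.save("w3.npy",T); print(T.round(4).tolist())
sc=camera("scene"); cv2.imwrite("pics/w3full.png",im); cv2.imwrite("pics/scene3.png",sc)
a=cv2.resize(im[60:260,155:355],(400,400),interpolation=2)
k=cam("scene"); p=proj([588,-27,50],*k).astype(int); print(p)
b=cv2.resize(sc[p[1]-50:p[1]+50,p[0]-50:p[0]+50],(400,400),interpolation=2)
cv2.imwrite("pics/r3.png",np.hstack([a,b]))
E
```

```text
t: 7.5
tcp_pos: [591.5, -21.0, 133.3]
eef_rot: [0.0, 0.788, 0.616, -0.0]
ft_force: [-0.8, -0.3, -0.8]
gripper_width: 27.3
grasp_force: 41.9
t: 8.0
tcp_pos: [590.7, -22.4, 75.5]
eef_rot: [-0.001, 0.789, 0.615, -0.001]
ft_force: [-0.5, 0.2, -1.3]
gripper_width: 27.8
grasp_force: 41.9
t: 8.5
tcp_pos: [591.5, -21.9, 77.6]
eef_rot: [0.0, 0.788, 0.615, 0.0]
ft_force: [0.4, -0.1, -0.4]
gripper_width: 27.5
grasp_force: 41.9
[[0.2427, 0.9701, 0.0005, 591.4829], [0.9701, -0.2427, -0.0002, -21.9119], [-0.0001, 0.0005, -1.0, 77.6477], [0.0, 0.0, 0.0, 1.0]]
[233 216]
```

View pics/r3.png

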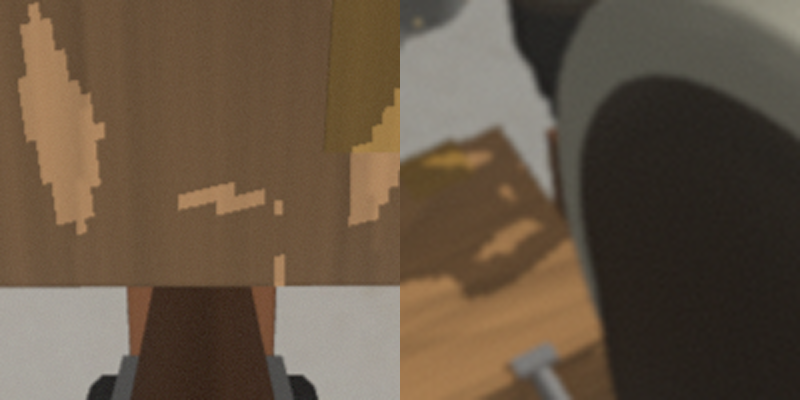

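In the wrist crop the post (columns 152–252) is centred between the shoe's outer walls (128–276), so x is aligned. I'll descend gently and watch the force.

```bash

python3 -m inch '[{"travel":[0,0,0.3],"delta_rot":[0,0,0],"jaw":2},{"travel":[0,0,0.3],"delta_rot":[0,0,0],"jaw":2},{"travel":[0,0,0.3],"delta_rot":[0,0,0],"jaw":2},{"travel":[0,0,0.2],"delta_rot":[0,0,0],"jaw":2},{"travel":[0,0,0.1],"delta_rot":[0,0,0],"jaw":2}]'
```

```text
t: 9.1
tcp_pos: [591.2, -21.9, 64.9]
eef_rot: [-0.0, 0.788, 0.615, -0.0]
ft_force: [-0.8, -0.0, -1.8]
gripper_width: 27.5
grasp_force: 41.9
```

```bash

python3 -m inch '[{"travel":[0,0,0.3],"delta_rot":[0,0,0],"jaw":2},{"travel":[0,0,0.3],"delta_rot":[0,0,0],"jaw":2},{"travel":[0,0,0.3],"delta_rot":[0,0,0],"jaw":2},{"travel":[0,0,0.2],"delta_rot":[0,0,0],"jaw":2},{"travel":[0,0,0.1],"delta_rot":[0,0,0],"jaw":2}]'
python3 -m inch '[{"travel":[0,0,0.1],"delta_rot":[0,0,0],"jaw":2},{"travel":[0,0,0.1],"delta_rot":[0,0,0],"jaw":2},{"travel":[0,0,0.05],"delta_rot":[0,0,0],"jaw":2},{"travel":[0,0,0],"delta_rot":[0,0,0],"jaw":2},{"travel":[0,0,0],"delta_rot":[0,0,0],"jaw":2}]'
```

```text
t: 9.6
tcp_pos: [591.2, -21.9, 53.0]
eef_rot: [-0.0, 0.788, 0.615, -0.0]
ft_force: [-0.5, 0.2, -0.8]
gripper_width: 27.6
grasp_force: 41.9
t: 10.1
tcp_pos: [591.4, -21.9, 50.9]
eef_rot: [0.0, 0.788, 0.615, -0.0]
ft_force: [-0.5, -0.1, -0.8]
gripper_width: 27.6
grasp_force: 41.9
```

```bash

python3 -m inch '[{"travel":[0,0,0.05],"delta_rot":[0,0,0],"jaw":2},{"travel":[0,0,0.05],"delta_rot":[0,0,0],"jaw":2},{"travel":[0,0,0.03],"delta_rot":[0,0,0],"jaw":2},{"travel":[0,0,0],"delta_rot":[0,0,0],"jaw":2},{"travel":[0,0,0],"delta_rot":[0,0,0],"jaw":2}]'
```

```text
t: 10.6
tcp_pos: [591.5, -21.9, 50.3]
eef_rot: [0.0, 0.788, 0.615, 0.0]
ft_force: [-4.7, 0.6, 9.0]
gripper_width: 27.6
grasp_force: 43.3
```

```bash

python3 -m inch '[{"travel":[0,0,0],"delta_rot":[0,0,0],"jaw":3.2},{"travel":[0,0,0],"delta_rot":[0,0,0],"jaw":4},{"travel":[0,0,0],"delta_rot":[0,0,0],"jaw":6},{"travel":[0,0,0],"delta_rot":[0,0,0],"jaw":6},{"travel":[0,0,0],"delta_rot":[0,0,0],"jaw":6}]'
python3 -m inch '[{"travel":[0,0,-1],"delta_rot":[0,0,0],"jaw":6},{"travel":[0,0,-3],"delta_rot":[0,0,0],"jaw":6},{"travel":[0,0,-4.5],"delta_rot":[0,0,0],"jaw":6},{"travel":[0,0,-4.5],"delta_rot":[0,0,0],"jaw":6},{"travel":[0,0,-4.5],"delta_rot":[0,0,0],"jaw":6}]'
python3 -m inch '[{"travel":[3,-3.2,0],"delta_rot":[0,0,0],"jaw":4},{"travel":[3.2,-3.2,0],"delta_rot":[0,0,0],"jaw":4},{"travel":[3.2,-3.3,0],"delta_rot":[0,0,0],"jaw":4},{"travel":[3.2,-3.3,0],"delta_rot":[0,0,0],"jaw":4},{"travel":[2.96,-3.07,0],"delta_rot":[0,0,0],"jaw":4}]'
python3 -m inch '[{"travel":[0,0,0],"delta_rot":[0,0,0],"jaw":4},{"travel":[0,0,0],"delta_rot":[0,0,0],"jaw":4},{"travel":[0,0,0],"delta_rot":[0,0,0],"jaw":4},{"travel":[0,0,0],"delta_rot":[0,0,0],"jaw":4},{"travel":[0,0,0],"delta_rot":[0,0,0],"jaw":4}]'
python3 - <<'E'
from h import *
T=tcp(); im=camera("wrist"); np.save("w4.npy",T); print(T.round(4).tolist())
sc=camera("scene"); cv2.imwrite("pics/w4full.png",im); cv2.imwrite("pics/scene4.png",sc)
K,P=cam("wrist",T); ax=(np.cos(np.radians(-14)),np.sin(np.radians(-14)))
a=rect(im,91,(473.6,167.7),80,K,P,ax,s=2.5)
k=cam("scene"); p=proj([588,-27,50],*k).astype(int)
b=cv2.resize(sc[p[1]-40:p[1]+40,p[0]-40:p[0]+40],(400,400),interpolation=2)
cv2.imwrite("pics/r4.png",np.hstack([a,b]))
E
```

```text
t: 11.1
tcp_pos: [591.3, -22.0, 49.4]
eef_rot: [0.0, 0.788, 0.615, -0.0]
ft_force: [0.4, -0.6, 0.2]
gripper_width: 60.3
grasp_force: 0.0
t: 11.6
tcp_pos: [591.0, -21.8, 227.2]
eef_rot: [0.0, 0.788, 0.615, 0.0]
ft_force: [1.1, -0.1, 0.0]
gripper_width: 60.0
grasp_force: 0.0
t: 12.1
tcp_pos: [471.9, 169.4, 225.4]
eef_rot: [0.0, 0.788, 0.615, 0.0]
ft_force: [0.6, 0.4, -0.3]
gripper_width: 40.0
grasp_force: 0.0
t: 12.6
tcp_pos: [473.6, 167.3, 224.4]
eef_rot: [-0.0, 0.789, 0.615, -0.0]
ft_force: [-0.5, -0.1, 0.4]
gripper_width: 40.2
grasp_force: 0.0
[[0.244, 0.9698, -0.0003, 473.6227], [0.9698, -0.244, -0.0002, 167.3119], [-0.0003, -0.0003, -1.0, 224.415], [0.0, 0.0, 0.0, 1.0]]
```

View pics/r4.png

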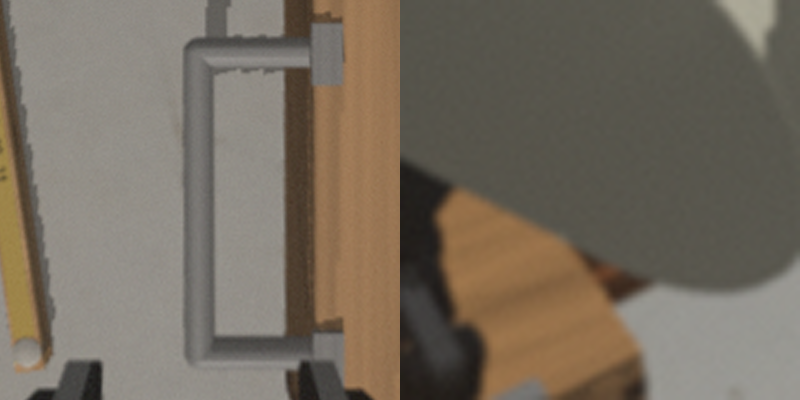

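The bar is centred under the tool (columns 186–214 around 200, squarely aligned). Descending and pinching it.

```bash

python3 -m inch '[{"travel":[0,0,4],"delta_rot":[0,0,0],"jaw":4},{"travel":[0,0,4],"delta_rot":[0,0,0],"jaw":4},{"travel":[0,0,4],"delta_rot":[0,0,0],"jaw":4},{"travel":[0,0,2],"delta_rot":[0,0,0],"jaw":4},{"travel":[0,0,1.2],"delta_rot":[0,0,0],"jaw":4}]'
python3 -m inch '[{"travel":[0,0,0],"delta_rot":[0,0,0],"jaw":4},{"travel":[0,0,0],"delta_rot":[0,0,0],"jaw":3},{"travel":[0,0,0],"delta_rot":[0,0,0],"jaw":2},{"travel":[0,0,0],"delta_rot":[0,0,0],"jaw":1.6},{"travel":[0,0,0],"delta_rot":[0,0,0],"jaw":1.4}]' 40
python3 -m inch '[{"travel":[0,0,0],"delta_rot":[0,0,0],"jaw":0.8},{"travel":[0,0,0],"delta_rot":[0,0,0],"jaw":0.6},{"travel":[0,0,0],"delta_rot":[0,0,0],"jaw":0.6},{"travel":[0,0,0],"delta_rot":[0,0,0],"jaw":0.6},{"travel":[0,0,0],"delta_rot":[0,0,0],"jaw":0.6}]'
python3 - <<'E'
from h import *
a=camera("top"); cv2.imwrite("pics/top5.png",a); b=camera("scene"); cv2.imwrite("pics/scene5.png",b)
p=proj([588,-27,50],*cam("top")).astype(int); q=proj([588,-27,50],*cam("scene")).astype(int)
f=lambda i,p:cv2.resize(i[p[1]-40:p[1]+40,p[0]-40:p[0]+40],(400,400),interpolation=2)
cv2.imwrite("pics/r5.png",np.hstack([f(a,p),f(b,q)]))
E
```

```text
t: 13.2
tcp_pos: [472.6, 167.6, 70.6]
eef_rot: [-0.001, 0.788, 0.615, -0.001]
ft_force: [-0.1, 1.1, 0.6]
gripper_width: 39.8
grasp_force: 0.0
t: 13.7
tcp_pos: [473.5, 168.1, 73.1]
eef_rot: [0.0, 0.788, 0.615, 0.0]
ft_force: [-0.4, -0.3, 0.5]
gripper_width: 14.2
grasp_force: 0.0
t: 14.2
tcp_pos: [473.1, 168.2, 73.1]
eef_rot: [-0.0, 0.788, 0.615, 0.0]
ft_force: [-4.6, 1.0, 7.6]
gripper_width: 10.7
grasp_force: 38.9
```

View pics/r5.png

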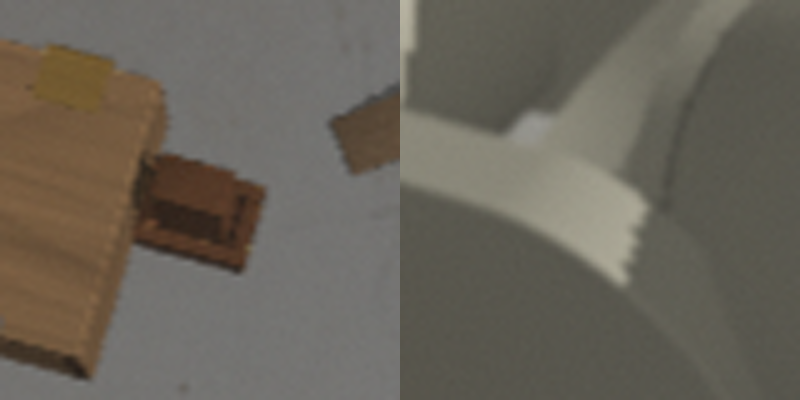

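The post stands in the shoe and the bar is gripped. Raising the lid along its arc, first half.

```bash

python3 -m inch '[{"travel":[0,0.03,-1.12],"delta_rot":[0,0,0],"jaw":0.6},{"travel":[0,0.09,-1.12],"delta_rot":[0,0,0],"jaw":0.6},{"travel":[0,0.15,-1.12],"delta_rot":[0,0,0],"jaw":0.6},{"travel":[0,0.2,-1.11],"delta_rot":[0,0,0],"jaw":0.6},{"travel":[0,0.26,-1.1],"delta_rot":[0,0,0],"jaw":0.6}]'
python3 -m inch '[{"travel":[0,0.32,-1.08],"delta_rot":[0,0,0],"jaw":0.6},{"travel":[0,0.38,-1.06],"delta_rot":[0,0,0],"jaw":0.6},{"travel":[0,0.43,-1.04],"delta_rot":[0,0,0],"jaw":0.6},{"travel":[0,0.48,-1.02],"delta_rot":[0,0,0],"jaw":0.6},{"travel":[0,0.54,-0.99],"delta_rot":[0,0,0],"jaw":0.6}]'
```

```text
t: 14.8
tcp_pos: [480.0, 166.4, 129.3]
eef_rot: [-0.0, 0.788, 0.615, -0.0]
ft_force: [-4.4, 4.0, -0.3]
gripper_width: 10.3
grasp_force: 39.0
t: 15.3
tcp_pos: [500.1, 161.5, 181.4]
eef_rot: [-0.001, 0.788, 0.615, -0.001]
ft_force: [-16.1, 6.5, 6.5]
gripper_width: 10.5
grasp_force: 39.2
```

```bash

python3 -m inch '[{"travel":[0,0.57,-0.96],"delta_rot":[0,0,0],"jaw":0.6},{"travel":[0,0.63,-0.93],"delta_rot":[0,0,0],"jaw":0.6},{"travel":[0,0.68,-0.89],"delta_rot":[0,0,0],"jaw":0.6},{"travel":[0,0.73,-0.86],"delta_rot":[0,0,0],"jaw":0.6},{"travel":[0,0.78,-0.82],"delta_rot":[0,0,0],"jaw":0.6}]'
python3 -m inch '[{"travel":[0,0.82,-0.77],"delta_rot":[0,0,0],"jaw":0.6},{"travel":[0,0.86,-0.73],"delta_rot":[0,0,0],"jaw":0.6},{"travel":[0,0.89,-0.69],"delta_rot":[0,0,0],"jaw":0.6},{"travel":[0,0.93,-0.64],"delta_rot":[0,0,0],"jaw":0.6},{"travel":[0,0.96,-0.59],"delta_rot":[0,0,0],"jaw":0.6}]'
python3 -m inch '[{"travel":[0,0,0],"delta_rot":[0,0,0],"jaw":0.6},{"travel":[0,0,0],"delta_rot":[0,0,0],"jaw":0.6},{"travel":[0,0,0],"delta_rot":[0,0,0],"jaw":0.6},{"travel":[0,0,0],"delta_rot":[0,0,0],"jaw":0.6},{"travel":[0,0,0],"delta_rot":[0,0,0],"jaw":0.6}]'
python3 - <<'E'
from h import *
T=tcp(); print(T.round(4).tolist()); v=T[:3,3]-[473.1,168.2,73.1]; print(v, v[0]*.97-v[1]*.242)
a=camera("top"); b=camera("scene"); w=camera("wrist")
cv2.imwrite("pics/top6.png",a); cv2.imwrite("pics/w6.png",w); cv2.imwrite("pics/scene6.png",b)
cv2.imwrite("pics/r6.png",np.hstack([cv2.resize(a[120:270,120:270],(400,400),interpolation=2),cv2.resize(b[120:330,80:290],(400,400),interpolation=2)]))
E
```

```text
t: 15.8
tcp_pos: [532.6, 153.6, 227.3]
eef_rot: [-0.001, 0.788, 0.616, -0.0]
ft_force: [-25.1, 7.6, 21.7]
gripper_width: 10.8
grasp_force: 39.9
t: 16.3
tcp_pos: [577.3, 142.5, 261.7]
eef_rot: [0.0, 0.788, 0.616, 0.001]
ft_force: [-9.0, 6.8, 13.3]
gripper_width: 10.6
grasp_force: 41.0
t: 16.8
tcp_pos: [577.0, 142.6, 261.5]
eef_rot: [0.0, 0.788, 0.616, 0.001]
ft_force: [-9.5, 6.4, 15.2]
gripper_width: 10.0
grasp_force: 41.3
[[0.2421, 0.9702, 0.0019, 577.0375], [0.9702, -0.2421, 0.0011, 142.6013], [0.0016, 0.0016, -1.0, 261.5271], [0.0, 0.0, 0.0, 1.0]]
[103.93749154 -25.59874713 188.4271181 ] 107.01426359462197
```

View pics/r6.png

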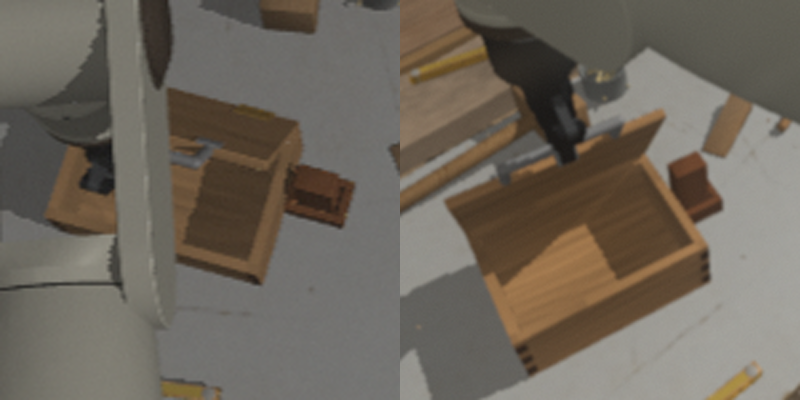

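The lid is raised with the bar in the fingers, and the post is seated in the shoe. The scene crop shows the free-edge corners at about (47,200) and (262,112) and the bar ends at (100,172) and (218,125). I'll check the angle from these.

```bash
python3 - <<'E'
from h import *
from scipy.optimize import least_squares
k=cam("scene"); s=210/400
C=lambda p:np.array(p)*s+[80,120]
def pt(v,th,r,y,h): # r from hinge in lid plane, h out of plane (top side)
    x=85-r*np.cos(th)-h*np.sin(th)*-1*-1; z=91+r*np.sin(th)+h*np.cos(th)
    x=85-r*np.cos(th)+h*np.sin(th)
    c,n=np.cos(v[2]),np.sin(v[2]); return [v[0]+c*x-n*y,v[1]+n*x+c*y,z]
rt=np.radians(-14)
for v in [(596.8,132.1,rt),(599.7,136.2,rt)]:
    # scene correction from static rim corner: front-right chest top (-85,-120,85)
    for d in (56,58,60,62,64):
        t=np.radians(d)
        print(d,[((proj(pt(v,t,r,y,h),*k)-[80,120])/s).round(0).tolist() for r,y,h in [(170,120,-6),(170,-120,-6),(215,60,0),(215,-60,0)]])
    c,n=np.cos(rt),np.sin(rt); f=lambda x,y,z:((proj([v[0]+c*x-n*y,v[1]+n*x+c*y,z],*k)-[80,120])/s).round(0).tolist()
    print("front corners top/bot",f(-85,-120,85),f(-85,120,85),f(-85,-120,0),f(-85,120,0))
a=cv2.imread("pics/scene6.png")[120:250,90:240]; cv2.imwrite("pics/r7.png",cv2.resize(a,(690,598),interpolation=2))
E
```

```text
56 [[55.0, 219.0], [274.0, 125.0], [112.0, 182.0], [228.0, 133.0]]
58 [[52.0, 213.0], [272.0, 120.0], [108.0, 175.0], [224.0, 126.0]]
60 [[50.0, 208.0], [269.0, 115.0], [105.0, 168.0], [221.0, 119.0]]
62 [[47.0, 202.0], [267.0, 110.0], [102.0, 160.0], [218.0, 113.0]]
64 [[45.0, 197.0], [265.0, 105.0], [99.0, 154.0], [215.0, 106.0]]
front corners top/bot [310.0, 244.0] [114.0, 343.0] [312.0, 281.0] [131.0, 376.0]
56 [[49.0, 220.0], [269.0, 125.0], [106.0, 183.0], [223.0, 133.0]]
58 [[47.0, 214.0], [267.0, 120.0], [103.0, 175.0], [219.0, 127.0]]
60 [[44.0, 209.0], [265.0, 116.0], [100.0, 168.0], [216.0, 120.0]]
62 [[42.0, 203.0], [262.0, 111.0], [96.0, 161.0], [213.0, 114.0]]
64 [[40.0, 198.0], [260.0, 106.0], [93.0, 154.0], [210.0, 107.0]]
front corners top/bot [306.0, 245.0] [109.0, 344.0] [308.0, 282.0] [127.0, 377.0]
```

View pics/r7.png

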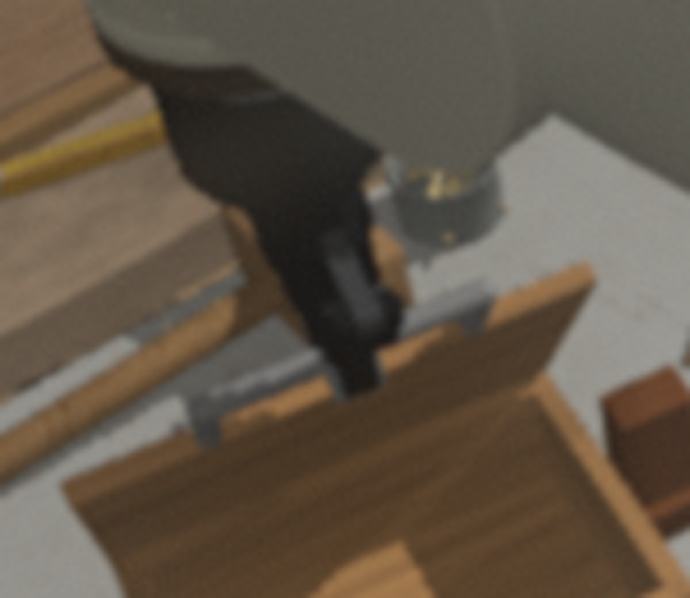

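The bar ends match the 60° prediction to within a pixel, and the arm kinematics give 60.2°. The post is seated and the grip is steady, so I'm handing in.

```bash
python3 -c "
from cell import manip
print(manip.finish_job())"
```

```text
the job is handed in; nothing more can be done
None
```

The medium post is standing fully down in the shoe and released, and the lid is held in the gripper at about 60° (60.2° from the arm's position, checked against the scene camera to within about a degree); the job was handed in at about 17 s, and no result was returned.

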